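# Cover the slicer's blade

## Task

The vegetable slicer on the hob has been used and its blade is bare. With the fingertips alone, press the spring button in the window of the grey blade cover down until it is below the cover, keep it down while pushing the cover along its rails over it, and push the cover all the way over the blade so that the button springs up again behind it and locks it. Pick nothing up, keep off the blade, and leave the slicer and the things around it where they stand.

Things in the scene. Friction and masses are not known exactly. Their poses are not given: they have to be found in the camera images.
- slicer: flat vegetable slicer, loose on the hob on grippy rubber feet, 1.6 kg: steel deck between black side rails, 310 x 98 x 31 mm. Origin: on the centre line at hob level. x axis: along the rails, the way the cover is pushed shut, towards blade and loop handle (away from the robot, up to 0.3 rad either side); y left, z up. Deck's top face at z = 20 mm, rail tops at 31 mm, 78 mm free between the rails
- slicer_blade: the slicer's blade: a thin bright steel strip 14 x 76 mm across the deck, standing 1.2 mm above it. Origin: on the slicer's centre line, 90 mm ahead of the slicer's origin (slicer x), at hob level. Beside it a small dark screw head stands 6 mm out of each rail
- slicer_button (a joint): the spring button's travel in m: 0 = fully up, 0.013 = pressed flush with the deck; sprung, 3.5 N at first and 5.5 N when flush. Fully up it blocks the cover. The cover passes over it once it is down 9 mm or more, and from then on keeps it down by itself until its rear edge has passed
- button_top (a point): centre of the top face of the spring button, a round steel button 32 mm across with a bevelled edge, on the slicer's centre line 50 mm behind its origin (slicer x = -50 mm). Fully up, the flat top is 13 mm above the deck and 6 mm above the cover. Goes down with the button
- slicer_cover (a joint): how far the blade cover has been pushed along the rails in m: 0 = open (blade bare, button standing up in the cover's window), 0.100 = shut against its stop, where its rear edge is 2 mm ahead of the button, which then springs up behind it. It cannot leave the rails; about 2 to 3 N moves it
- window_front (a point): middle of the front wall of the cover's window, at the cover's top face; moves with the cover. The window is 35 mm long along the rails and 50 mm wide; with the cover open it reaches from 17 mm behind to 18 mm ahead of the button's centre. A fingertip on the button, moved ahead, pushes this wall; with the cover shut the wall is still 22 mm short of the blade's centre line
- cover_rear (a point): middle of the rear edge of the blade cover, at its top face, 100 mm behind window_front; moves with the cover. The cover is a grey plastic plate 145 mm long, 82 mm wide, 5 mm thick; its underside is 2 mm and its top 7 mm above the deck
- bowl: small empty steel bowl, 92 mm across, 36 mm high, to the left of the slicer; bystander. Origin: centre of its underside
- onion: red onion, 78 mm across, 84 mm high, to the left of the slicer and farther off than the bowl; bystander. Origin: centre of its underside
- garlic: garlic bulb, 54 mm across, 53 mm high, to the right of the slicer; bystander. Origin: centre of its underside

How it is judged:
By the outcome, as a careful person would: the job done as asked, in the order asked, and still so for the second after the job is handed in, with the robot touching nothing.
It also fails if it takes over 38 s, if anything falls off the work surface, if the arm or the gripper's body presses on something with over 40 N, if the wrist force passes 120 N, or if a joint passes its speed limit or range.

## Robot

A 6-joint arm with a two-finger parallel gripper is mounted at the origin on a cart in front of the work surface, level with it; the furniture and walls round the work are solid. World frame = base frame: x ahead of the robot, y to its left, z up, the work surface at z = 0. Lengths are in m, angles in rad, forces in N, time in s.
With the tool pointing down it reaches from about 0.35 to 0.775 m from the base axis. Payload 7.3 kg.
Tool frame: the origin (TCP) lies on the centre line of the jaws, within the pads' length; the fingertips stand 11 mm ahead of it and the grasp point (between the pads) lies 8 mm behind it; y points along the fingers, z is the direction in which the jaws open and shut, and the axes are right-handed (so a half turn about y gives the same grasp; the last joint's range is limited). The gripper opens to 92 mm and grips with 3 to 60 N. Pads are 19 mm wide; open, the fingers measure 130 mm over their backs; the gripper's body (75 mm by 190 mm) begins 47 mm behind the grasp point.
Start: joints at [1.098, 0.342, 1.524, -0, 1.275, -0.146], TCP at [0.169, 0.497, 0.238] pointing down, gripper open.
Joint ranges: [-2.53, 2.53], [-0.77, 2.02], [0.04, 2.7], [-1, 4.14], [0.28, 2.66], [-3.11, 3.11]. Speed limits (rad/s): [2.57, 2.57, 3.14, 3.14, 3.14, 3.14].

## Interface

Orientations are given as [roll, pitch, yaw] about the fixed x, y, z axes, in that order (R = Rz(yaw) Ry(pitch) Rx(roll)).
In Python, from cell import robot, cams gives the robot as it stands.
- The arm moves only by the tool apply_moves, never from a script. Its argument "plan" is a list of rows, each a list of 7 numbers: the shift along the tool's x, y, z in m, then the turn, a rotation vector about the tool's x, y, z in degrees, then the gripper command: -1 is fully open, 1 is shut, values between are in proportion. A call has exactly 5 rows; each row is the pose to reach, as a shift and turn from the pose commanded when the call began, along the tool's axes at that moment; what a row does not reach only later rows make up. A row lasts 1/8 s, in which the tool goes at most 62.5 mm and 10.7 degrees, less where a joint would pass 70% of its speed; a pose out of reach is approached as far as the arm can. A call with a gripper value outside its range is refused whole. The fingers move at their own pace and stop on an object; "squeeze" is the grip in N (left out, the last holds). Time passes only in rows, so rows that repeat a pose let the fingers close, or fill a call up. It gives the time, the measured TCP pose, the force and the opening at its end, in the units of the state.
- robot.observe(): the state, without advancing time (a new reading comes with each control period).
- cams.read_camera(name): name is "scene" or "top" or "wrist"; returns the picture (420x560x3 uint8, blue, green, red); there is no depth.
- cams.calibration(name): a dict with "fx", "fy", "cx", "cy" (pixels), "extrinsics" (4x4, takes a point from world to camera coordinates); the wrist camera has in their place "T_tool_cam" (4x4, takes a point from camera to tool coordinates, whose origin is the TCP and whose axes are the tool frame's). Camera axes: x right, y up, looking along -z (the intrinsics and any distortion apply to the point x, -y, -z); pixel columns grow to the right and rows downward; lengths in m; the calibration is good to about 2 mm. The wrist camera is an equidistant fisheye: a pixel r from the principal point sees the ray r / f radians off the axis. A picture is of the moment at which its call begins: read the wrist's pose just before it. calibration takes no time and is no camera call.
- robot.hand_in(): hands the job in, once; it reports no verdict.
The state is a dict: "time": time; "qpos": joint angles; "qvel": joint speeds; "joint_efforts": joint torques, N m; "tool_pos": TCP position; "tool_rot": TCP orientation; "contact_force": force on the tool from outside, world axes, zero at the start; "torque": the same for the moment, N m; "opening": finger opening in m.
Only numpy, scipy, OpenCV 4.12 (cv2) and the standard library are available. Lean on these libraries where they do the work, as an engineer would, in place of code of your own. Each camera call takes 0.05 s, during which the arm holds its last target. There are 200 camera calls.

## Working session

There is one attempt and no reset: what is moved stays moved. The work goes in short steps, Python scripts to look and compute and a tool call to move; the robot and the scene stay as the last step left them, time stands still between calls to the robot, and variables do not carry over. Pictures are saved under pics/ and viewed, about 8 in all and at most 12, crops included, and the job is handed in when it is done.

Besides the shell and the picture viewer there is one more tool, called by a JSON object that holds its "api" and its "payload". apply_moves: Moves the arm, as the interface text tells. Its arguments: {"type":"object","properties":{"plan":{"type":"array","items":{"type":"array","items":{"type":"number"}}},"squeeze":{"type":"number"}},"required":["plan"]}

```bash
mkdir -p pics
python3 - <<'E'
from cell import robot,cams
import cv2,numpy as np
for n in("top","scene"):
    cv2.imwrite(f"pics/{n}0.png",cams.read_camera(n))
    c=cams.calibration(n);print(n,{k:np.round(v,3).tolist() for k,v in c.items()})
c=cams.calibration("wrist");print({k:np.round(v,3).tolist() for k,v in c.items()})
print(robot.observe())
E
```

```text
top {'fx': 411.166, 'fy': 411.166, 'cx': 286.598, 'cy': 202.192, 'extrinsics': [[0.013, -1.0, -0.006, 0.046], [0.995, 0.012, 0.095, -0.526], [-0.095, -0.007, 0.995, -0.855], [0.0, 0.0, 0.0, 1.0]]}
scene {'fx': 403.278, 'fy': 403.278, 'cx': 277.105, 'cy': 210.859, 'extrinsics': [[0.516, -0.857, 0.001, -0.217], [0.651, 0.393, 0.65, -0.381], [-0.557, -0.334, 0.76, -0.586], [0.0, 0.0, 0.0, 1.0]]}
{'fx': 325.192, 'fy': 325.192, 'cx': 276.583, 'cy': 207.544, 'T_tool_cam': [[-0.0, -0.952, -0.308, -0.083], [-0.0, 0.308, -0.952, -0.146], [1.0, -0.0, -0.001, -0.0], [0.0, 0.0, 0.0, 1.0]]}
{'time': 0.1, 'qpos': array([ 1.09802101e+00,  3.42647800e-01,  1.52495687e+00, -8.21028000e-06,
        1.27539578e+00, -1.45998276e-01]), 'qvel': array([ 2.51709242e-05, -1.32070672e-03, -2.22715694e-03, -7.57230615e-04,
       -2.12747052e-03,  1.45474492e-03]), 'joint_efforts': array([ 2.42058122e-03, -4.32007957e+01, -2.44695747e+01,  7.19857193e-02,
        5.24943019e-02, -3.38299492e-05]), 'tool_pos': array([0.16833391, 0.49689727, 0.23710483]), 'tool_rot': array([-1.57219029e+00,  1.97038742e-04, -3.26774781e-01]), 'contact_force': array([-0.76592452,  1.10513942, -0.13878189]), 'torque': array([-0.00436857, -0.03528822, -0.03830151]), 'opening': 0.0918836462805531}
```

View pics/top0.png

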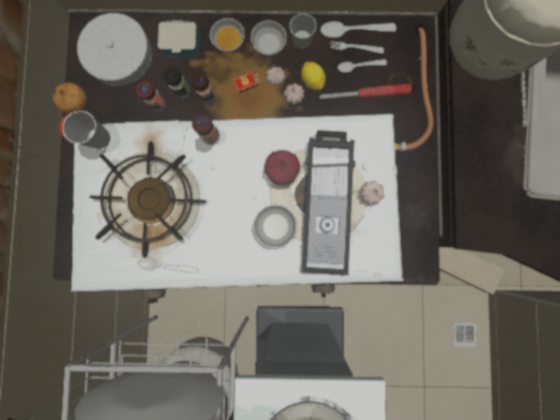

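View pics/scene0.png

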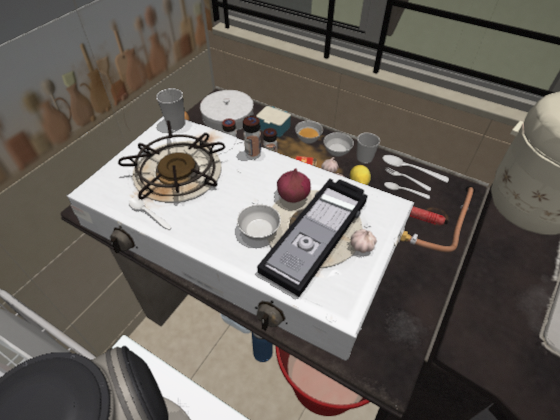

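The top view shows the slicer from about (325,272) to (332,135), with the button near (327,225). The onion is at (282,167), the bowl at (274,227) and the garlic at (372,192). In the scene view the button is near (306,242). I'll enlarge both views.

Run:
```python
import cv2,numpy as np
a=cv2.imread("pics/top0.png")[125:280,240:400];b=cv2.imread("pics/scene0.png")[170:295,250:380]
a=cv2.resize(a,None,fx=3.75,fy=3.75,interpolation=cv2.INTER_CUBIC)[:580,:]
b=cv2.resize(b,None,fx=4,fy=4,interpolation=cv2.INTER_CUBIC)
cv2.imwrite("pics/c0.png",a);cv2.imwrite("pics/c1.png",b)
```

```text
(no output)
```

View pics/c0.png

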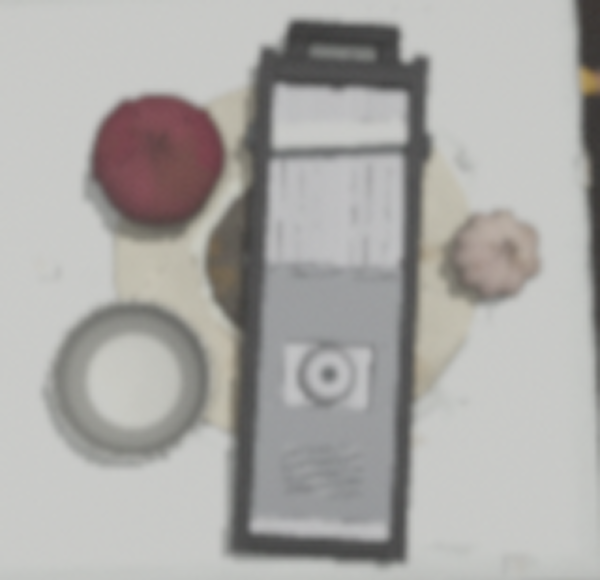

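View pics/c1.png

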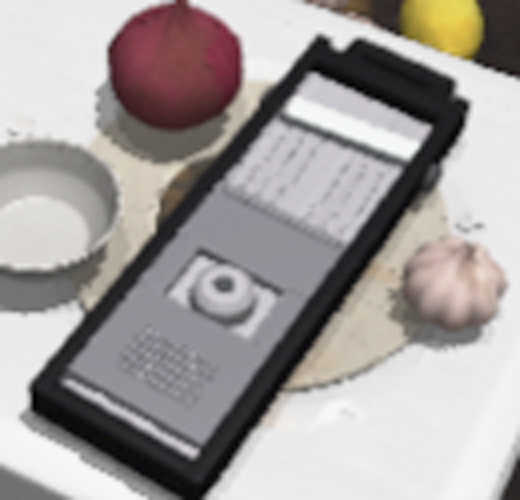

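```bash
cat > h.py <<'E'
import numpy as np
from cell import robot,cams
def ray(n,u,v):
    c=cams.calibration(n);E=c["extrinsics"];R,t=E[:3,:3],E[:3,3]
    return -R.T@t, R.T@np.array([(u-c["cx"])/c["fx"],-(v-c["cy"])/c["fy"],-1])
def plane(n,u,v,z):
    o,d=ray(n,u,v);return o+d*(z-o[2])/d[2]
def tri(a,b):
    A=[];y=[]
    for o,d in(a,b):
        d=d/np.linalg.norm(d);P=np.eye(3)-np.outer(d,d);A.append(P);y.append(P@o)
    return np.linalg.lstsq(np.vstack(A),np.hstack(y),rcond=None)[0]
E
python3 - <<'E'
from h import *
np.set_printoptions(precision=4,suppress=True)
T=lambda u,v:((u+.5)/3.75-.5+240,(v+.5)/3.75-.5+125)
S=lambda u,v:((u+.5)/4-.5+250,(v+.5)/4-.5+170)
P={"button":((329,375),(223,283)),"RL":((230,553),(38,388)),"winFL":((284,344),(199,250)),"winFR":((370,347),(286,292)),"bladeR":((409,147),(404,160))}
for k,(t,s) in P.items():
    x=tri(ray("top",*T(*t)),ray("scene",*S(*s)))
    print(k,x,"top@plane",plane("top",*T(*t),x[2]),plane("top",*T(*t),.03),plane("scene",*S(*s),.03))
for n,t,z in(("coverFL",(262,263),.027),("coverFR",(400,268),.027),("win",(328,345.5),.027),("railRL",(230,553),.031),("railRR",(405,557),.031),("railFL",(262,50),.031),("railFR",(428,58),.031),("bladeL",(272,151),.021),("bladeR",(409,147),.021),("button",(329,375),.033),("bowl",(132,378),.036),("garlic",(497,256),.03),("onion",(157,160),.05)):
    print(n,plane("top",*T(*t),z))
E
```

```text
button [ 0.4777 -0.0332  0.0371] top@plane [ 0.478  -0.0338  0.0371] [ 0.4783 -0.0344  0.03  ] [ 0.4821 -0.0304  0.03  ]
RL [0.3795 0.0186 0.0291] top@plane [0.3782 0.0205 0.0291] [0.3783 0.0205 0.03  ] [0.3804 0.0163 0.03  ]
winFL [ 0.4956 -0.0091  0.0281] top@plane [ 0.4957 -0.0091  0.0281] [ 0.4955 -0.009   0.03  ] [ 0.4943 -0.0097  0.03  ]
winFR [ 0.4952 -0.0588  0.0268] top@plane [ 0.4946 -0.0579  0.0268] [ 0.4944 -0.0576  0.03  ] [ 0.4936 -0.0605  0.03  ]
bladeR [ 0.6079 -0.0773  0.0296] top@plane [ 0.6093 -0.0798  0.0296] [ 0.6093 -0.0798  0.03  ] [ 0.6056 -0.0752  0.03  ]
coverFL [0.5418 0.0037 0.027 ]
coverFR [ 0.5399 -0.075   0.027 ]
win [ 0.4952 -0.0341  0.027 ]
railRL [0.3784 0.0205 0.031 ]
railRR [ 0.3774 -0.077   0.031 ]
railFL [0.6647 0.0048 0.031 ]
railFR [ 0.661  -0.0906  0.031 ]
bladeL [ 0.6077 -0.0019  0.021 ]
bladeR [ 0.611  -0.0811  0.021 ]
button [ 0.4782 -0.0342  0.033 ]
bowl [0.475  0.0765 0.036 ]
garlic [ 0.5471 -0.1296  0.03  ]
onion [0.5965 0.0639 0.05  ]
```

The hob is at z≈0: the button triangulates to 0.037 m (must be 0.033) and the window's front wall to 0.027 m. The button is at about (0.478, -0.034) and the slicer's yaw is about -0.045. The bystanders leave enough room for a closed-finger push with the jaws across the slicer. I'll move to hover just behind the button.

{"api": "apply_moves", "payload": {"plan": [[0.052, 0, -0.034, 0, -3.2, 0, 1], [0.104, 0, -0.069, 0, -6.4, 0, 1], [0.156, 0, -0.103, 0, -9.6, 0, 1], [0.208, 0, -0.138, 0, -12.8, 0, 1], [0.261, 0, -0.172, 0, -16.2, 0, 1]], "squeeze": 20}}

```text
time: 0.72
tool_pos: [0.3608, 0.2493, 0.2377]
tool_rot: [-1.571, 0.0, -0.042]
contact_force: [0.9, 0.2, 0.0]
opening: 0.0461
```

{"api": "apply_moves", "payload": {"plan": [[0.021, 0.01, -0.058, 0, 0, 0, 1], [0.042, 0.02, -0.114, 0, 0, 0, 1], [0.063, 0.04, -0.17, 0, 0, 0, 1], [0.085, 0.06, -0.226, 0, 0, 0, 1], [0.106, 0.08, -0.28, 0, 0, 0, 1]]}}

```text
time: 1.35
tool_pos: [0.4539, -0.0351, 0.1572]
tool_rot: [-1.571, -0.0, -0.044]
contact_force: [0.7, 0.2, 0.9]
opening: 0.0007
```

{"api": "apply_moves", "payload": {"plan": [[0, 0.01, 0, 0, 0, 0, 1], [0, 0.02, 0, 0, 0, 0, 1], [0, 0.02, 0, 0, 0, 0, 1], [0, 0.02, 0, 0, 0, 0, 1], [0, 0.02, 0, 0, 0, 0, 1]]}}

```text
time: 1.98
tool_pos: [0.4538, -0.0324, 0.1384]
tool_rot: [-1.571, -0.001, -0.043]
contact_force: [-0.3, -0.2, -0.9]
opening: 0.0007
```

Run:
```python
from h import *
import cv2
o=robot.observe();print(o["tool_pos"],o["tool_rot"],o["opening"],o["contact_force"])
cv2.imwrite("pics/w0.png",cams.read_camera("wrist"))
```

```text
[ 0.45378853 -0.03238597  0.13837491] [-1.57089372e+00 -1.17826713e-03 -4.26099219e-02] 0.0006530302425394551 [-0.34727422 -0.21504214 -0.93831601]
```

View pics/w0.png

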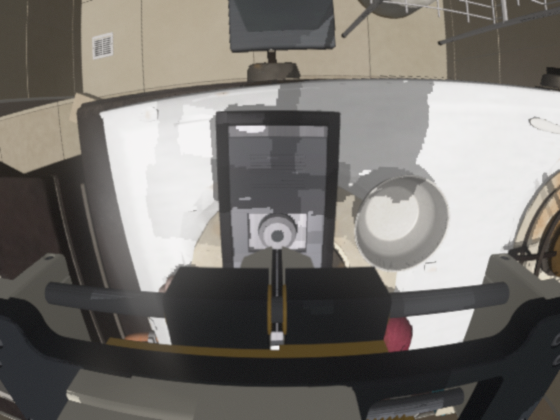

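In the wrist view, up is towards the robot. The button is at (277,233), the slicer's rear corners are at (218,113) and (341,113), and the window's front wall is hidden by the gripper. I'll cast rays to the known heights.

Run:
```python
from h import *
from scipy.spatial.transform import Rotation as Ro
np.set_printoptions(precision=4,suppress=True)
o=robot.observe();Rt=Ro.from_euler("xyz",o["tool_rot"]).as_matrix();c=cams.calibration("wrist");T=c["T_tool_cam"]
def w(u,v,z):
    d=np.array([u-c["cx"],v-c["cy"]]);r=np.hypot(*d);th=r/c["fx"]
    k=np.array([d[0]/r*np.sin(th),-d[1]/r*np.sin(th),-np.cos(th)])
    p=o["tool_pos"]+Rt@T[:3,3];D=Rt@T[:3,:3]@k
    return p+D*(z-p[2])/D[2]
print("button",w(277,233,.033))
for n,u,v,z in(("RR",218,113,.031),("RL",341,113,.031),("railR",221,266,.031),("railL",335,266,.031),("winRR",250,213,.027),("winRL",307,213,.027)): print(n,w(u,v,z))
```

```text
button [ 0.4746 -0.0334  0.033 ]
RR [ 0.3738 -0.075   0.031 ]
RL [0.3777 0.0206 0.031 ]
railR [ 0.5054 -0.0846  0.031 ]
railL [0.5098 0.0168 0.031 ]
winRR [ 0.458  -0.0554  0.027 ]
winRL [ 0.4601 -0.0076  0.027 ]
```

{"api": "apply_moves", "payload": {"plan": [[0.012, 0.03, -0.001, 0, 0, 0, 1], [0.025, 0.06, -0.0015, 0, 0, 0, 1], [0.025, 0.075, -0.0015, 0, 0, 0, 1], [0.025, 0.085, -0.0015, 0, 0, 0, 1], [0.025, 0.088, -0.0015, 0, 0, 0, 1]]}}

```text
time: 2.65
tool_pos: [0.4783, -0.0356, 0.0496]
tool_rot: [-1.571, 0.0, -0.044]
contact_force: [-0.1, 0.9, 0.4]
opening: 0.0004
```

Run:
```python
from h import *
import cv2
o=robot.observe();print(o["tool_pos"],o["tool_rot"],o["contact_force"])
a=cams.read_camera("scene")[170:295,250:380];b=cams.read_camera("wrist")[160:360,180:380]
cv2.imwrite("pics/m1.png",np.hstack([cv2.resize(a,(400,385),interpolation=3),cv2.resize(b,(385,385),interpolation=3)]))
```

```text
[ 0.47833897 -0.03555174  0.04962857] [-1.57064559e+00  3.40585053e-04 -4.38585666e-02] [-0.06941119  0.8538899   0.42620636]
```

View pics/m1.png

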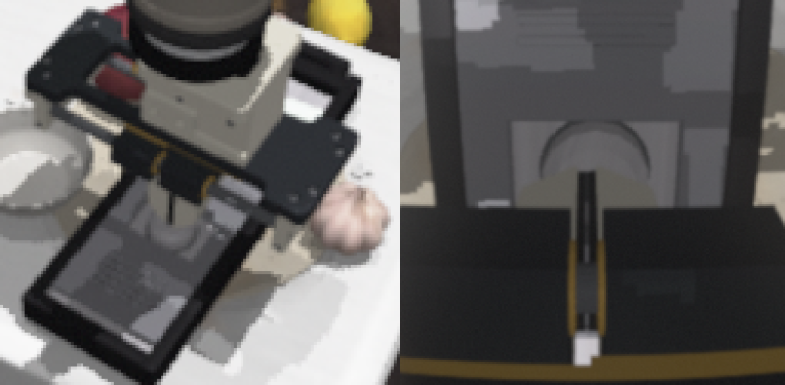

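The fingertips stand just above the button, within about 1–2 mm of centre, with the window wall ahead of them. Now I press.

{"api": "apply_moves", "payload": {"plan": [[0, 0.005, 0, 0, 0, 0, 1], [0, 0.009, 0, 0, 0, 0, 1], [0, 0.012, 0, 0, 0, 0, 1], [0, 0.015, 0, 0, 0, 0, 1], [0, 0.0165, 0, 0, 0, 0, 1]]}}

```text
time: 3.38
tool_pos: [0.479, -0.0358, 0.0334]
tool_rot: [-1.571, -0.001, -0.044]
contact_force: [0.8, -0.5, 4.6]
opening: 0.0009
```

{"api": "apply_moves", "payload": {"plan": [[0, 0, 0, 0, 0, 0, 1], [0, 0, 0, 0, 0, 0, 1], [0, 0, 0, 0, 0, 0, 1], [0, 0, 0, 0, 0, 0, 1], [0, 0, 0, 0, 0, 0, 1]]}}

```text
time: 4.0
tool_pos: [0.479, -0.0358, 0.0335]
tool_rot: [-1.571, -0.001, -0.044]
contact_force: [3.4, 1.0, 4.7]
opening: 0.0006
```

{"api": "apply_moves", "payload": {"plan": [[0, 0.001, 0, 0, 0, 0, 1], [0.003, 0.001, 0, 0, 0, 0, 1], [0.006, 0.001, 0, 0, 0, 0, 1], [0.009, 0.001, 0, 0, 0, 0, 1], [0.012, 0.001, 0, 0, 0, 0, 1]]}}

```text
time: 4.62
tool_pos: [0.4864, -0.0355, 0.0314]
tool_rot: [-1.57, 0.009, -0.044]
contact_force: [-7.9, -0.7, 10.4]
opening: 0.0005
```

Run:
```python
from h import *
import cv2
F=[]
for i in range(4):
    F.append(robot.observe()["contact_force"]);im=cams.read_camera("scene" if i<3 else "top")
    if i==2:a=im
o=robot.observe();print(o["tool_pos"],np.mean(F,0))
cv2.imwrite("pics/m2.png",np.hstack([cv2.resize(a[200:300,250:350],(400,400),interpolation=3),cv2.resize(im[190:290,280:380],(400,400),interpolation=3)]))
```

```text
[ 0.4867909  -0.03558049  0.03142111] [-6.88607804 -0.71717689  8.74683099]
```

View pics/m2.png

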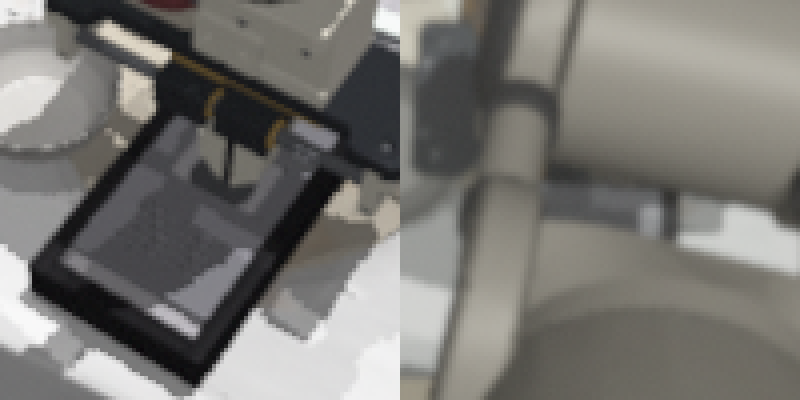

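The fingertip has reached the window wall at x≈0.487, where it was expected, but it is pressing the button flush at about 9 N. I'll ease up 1 mm and push on.

{"api": "apply_moves", "payload": {"plan": [[0.0, -0.001, 0, 0, 0, 0, 1], [0.002, -0.001, 0, 0, 0, 0, 1], [0.004, -0.001, 0, 0, 0, 0, 1], [0.006, -0.001, 0, 0, 0, 0, 1], [0.008, -0.001, 0, 0, 0, 0, 1]]}}

```text
time: 5.45
tool_pos: [0.495, -0.0359, 0.0322]
tool_rot: [-1.57, 0.008, -0.044]
contact_force: [-5.3, -1.0, 6.8]
opening: 0.0008
```

{"api": "apply_moves", "payload": {"plan": [[0.003, 0, 0, 0, 0, 0, 1], [0.006, 0, 0, 0, 0, 0, 1], [0.009, 0, 0, 0, 0, 0, 1], [0.012, 0, 0, 0, 0, 0, 1], [0.015, 0, 0, 0, 0, 0, 1]]}}

```text
time: 6.08
tool_pos: [0.5128, -0.0369, 0.0326]
tool_rot: [-1.57, 0.002, -0.044]
contact_force: [-5.1, 1.5, -2.8]
opening: 0.0006
```

Run:
```python
from h import *
import cv2
o=robot.observe();print(o["tool_pos"],o["contact_force"])
a=cams.read_camera("scene")
cv2.imwrite("pics/m3.png",cv2.resize(a[190:300,240:370],(650,550),interpolation=3))
```

```text
[ 0.5127613  -0.03691326  0.03260898] [-5.12961307  1.48753241 -2.84480878]
```

View pics/m3.png

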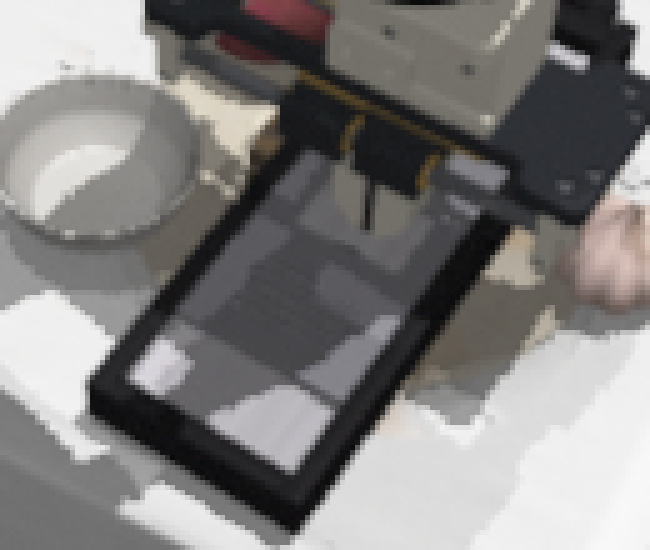

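The cover has moved about 26 mm over the button, and the slicer has not moved. I'll push on.

{"api": "apply_moves", "payload": {"plan": [[0.009, 0, 0, 0, 0, 0, 1], [0.019, 0, 0, 0, 0, 0, 1], [0.029, 0, 0, 0, 0, 0, 1], [0.039, 0, 0, 0, 0, 0, 1], [0.048, 0, 0, 0, 0, 0, 1]]}}

```text
time: 6.75
tool_pos: [0.5621, -0.0394, 0.0332]
tool_rot: [-1.571, 0.0, -0.044]
contact_force: [-3.9, 0.0, -3.1]
opening: 0.0003
```

{"api": "apply_moves", "payload": {"plan": [[0.004, 0, 0, 0, 0, 0, 1], [0.008, 0, 0, 0, 0, 0, 1], [0.012, 0, 0, 0, 0, 0, 1], [0.015, 0, 0, 0, 0, 0, 1], [0.017, 0, 0, 0, 0, 0, 1]]}}

```text
time: 7.38
tool_pos: [0.58, -0.0404, 0.034]
tool_rot: [-1.571, -0.004, -0.044]
contact_force: [-0.4, 0.0, -0.2]
opening: 0.0007
```

{"api": "apply_moves", "payload": {"plan": [[0.001, 0, 0, 0, 0, 0, 1], [0.002, 0, 0, 0, 0, 0, 1], [0.003, 0, 0, 0, 0, 0, 1], [0.004, 0, 0, 0, 0, 0, 1], [0.005, 0, 0, 0, 0, 0, 1]]}}

```text
time: 8.0
tool_pos: [0.5834, -0.0403, 0.0333]
tool_rot: [-1.571, 0.0, -0.044]
contact_force: [-1.3, 0.3, 1.3]
opening: -0.0001
```

Run:
```python
from h import *
import cv2
o=robot.observe();print(o["tool_pos"],o["contact_force"])
a=cams.read_camera("scene")
cv2.imwrite("pics/m4.png",cv2.resize(a[180:300,240:380],(700,600),interpolation=3))
```

```text
[ 0.58335407 -0.04030309  0.03330972] [-1.27289222  0.32309509  1.25769062]
```

View pics/m4.png

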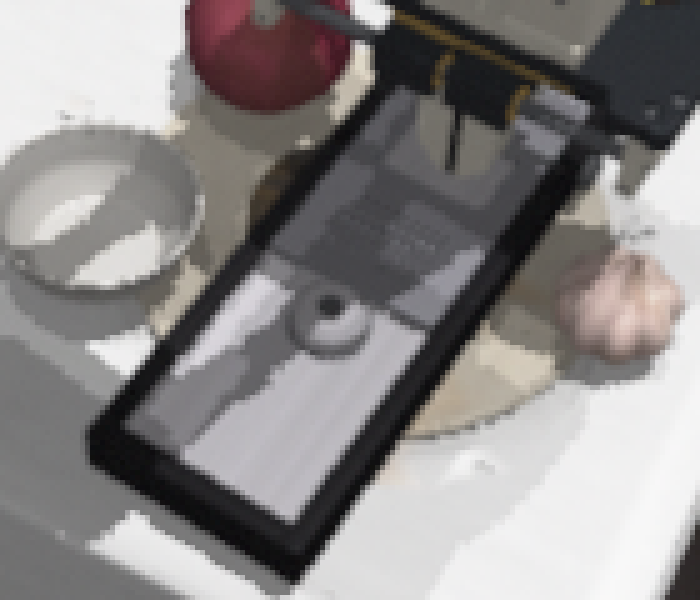

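The button has sprung up behind the cover. A gentle push will confirm it's against the stop.

{"api": "apply_moves", "payload": {"plan": [[0.001, 0, 0, 0, 0, 0, 1], [0.002, 0, 0, 0, 0, 0, 1], [0.003, 0, 0, 0, 0, 0, 1], [0.003, 0, 0, 0, 0, 0, 1], [0.003, 0, 0, 0, 0, 0, 1]]}}

```text
time: 8.68
tool_pos: [0.5838, -0.0403, 0.0331]
tool_rot: [-1.57, 0.006, -0.044]
contact_force: [-10.8, -0.2, 7.7]
opening: 0.0002
```

It stopped dead, with 11 N for 0.4 mm, so that is the stop. I'll back off, then go straight up.

{"api": "apply_moves", "payload": {"plan": [[-0.004, 0, 0, 0, 0, 0, 1], [-0.008, 0, 0, 0, 0, 0, 1], [-0.01, -0.005, 0, 0, 0, 0, 1], [-0.01, -0.04, 0, 0, 0, 0, 1], [-0.01, -0.1, 0, 0, 0, 0, 1]]}}

```text
time: 9.3
tool_pos: [0.5753, -0.0398, 0.1329]
tool_rot: [-1.57, 0.004, -0.044]
contact_force: [1.6, -0.6, -0.6]
opening: 0.0005
```

{"api": "apply_moves", "payload": {"plan": [[-0.0, -0.05, 0.03, 0, 0, 0, 1], [-0.03, -0.06, 0.09, 0, 0, 0, 1], [-0.06, -0.06, 0.15, 0, 0, 0, 1], [-0.09, -0.06, 0.21, 0, 0, 0, 1], [-0.12, -0.06, 0.27, 0, 0, 0, 1]]}}

```text
time: 9.93
tool_pos: [0.4754, 0.2194, 0.194]
tool_rot: [-1.57, -0.002, -0.044]
contact_force: [1.3, -0.3, -0.3]
opening: 0.0003
```

{"api": "apply_moves", "payload": {"plan": [[-0.02, 0, 0.04, 0, 0, 0, 1], [-0.04, 0, 0.08, 0, 0, 0, 1], [-0.04, 0, 0.08, 0, 0, 0, 1], [-0.04, 0, 0.08, 0, 0, 0, 1], [-0.04, 0, 0.08, 0, 0, 0, 1]]}}

```text
time: 10.55
tool_pos: [0.4403, 0.2984, 0.1934]
tool_rot: [-1.571, -0.0, -0.046]
contact_force: [-0.4, -1.2, -0.1]
opening: 0.0004
```

Run:
```python
from h import *
import cv2
o=robot.observe();print(o["time"],o["tool_pos"],o["contact_force"])
a=cams.read_camera("top")[125:280,240:400];b=cams.read_camera("scene")[170:295,250:380]
cv2.imwrite("pics/f.png",np.hstack([cv2.resize(a,(400,388),interpolation=3),cv2.resize(b,(400,388),interpolation=3)]))
```

```text
10.55 [0.44033779 0.29836345 0.19341147] [-0.37587117 -1.16375788 -0.11359968]
```

View pics/f.png

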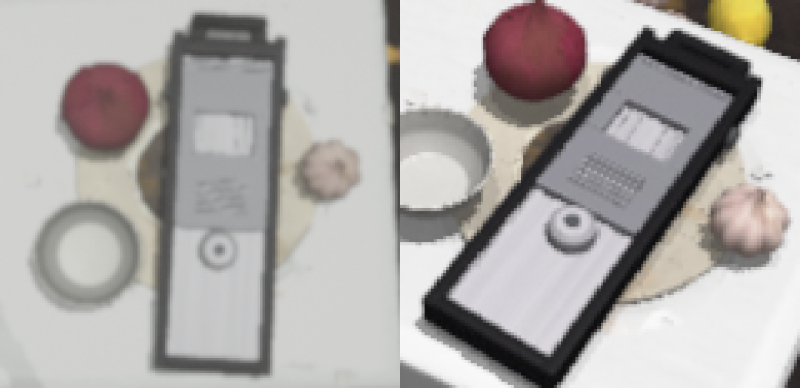

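The cover is over the blade and the button is up behind its rear edge. The slicer and the things around it look unmoved. I'm handing in.

```bash
python3 -c "
from cell import robot
print(robot.hand_in())"
```

```text
the job is handed in; nothing more can be done
None
```

The cover is shut over the blade and locked, and the job was handed in at about 10.6 s of the 38 s allowed. With the fingertips closed I pressed the button down, pushed the cover over it by the window's front wall, and slid it to its stop. Then I backed off and lifted clear.

- **Final check:** the last top and scene pictures show the blade covered and the button up just behind the cover's rear edge. By eye, the slicer, bowl, onion and garlic stand where they were; I did not re-measure their positions.
- **Stop:** a final push met about 11 N and moved only 0.4 mm.
- **Forces:** the highest reading was about 11 N, on first meeting the window wall and again at the stop. When the tip met the wall it pressed the button flush, harder than I had planned, so I eased up 1 mm.
- **Disagreement:** the button's x position read 0.478 m from the top camera and 0.475 m from the wrist camera, within calibration error. I used about 0.476 m.

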